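# Open the dust hood to its working mark and start the extractor

## Robot

A 7-joint arm with a two-finger parallel gripper is mounted at the origin on a cart in front of the work surface, level with it; the furniture and walls round the work are solid. World frame = base frame: x ahead of the robot, y to its left, z up, the work surface at z = 0. Lengths are in mm, angles in rad, forces in N, time in s.
With the tool pointing down it reaches from about 425 to 950 mm from the base axis. Payload 16.7 kg.
Tool frame: the origin (TCP) lies midway between the tips of the shut fingers; the grasp point (between the pads) lies 19 mm behind it; z points along the fingers, y is the line along which they close (so a half turn about z gives the same grasp; the last joint's range is limited). The gripper opens to 94 mm and grips with 3 to 60 N. Pads are 16 mm wide; open, the fingers measure 119 mm over their backs; the gripper's body (75 mm by 177 mm) begins 78 mm behind the grasp point.
Start: joints at [-0.149, 0.426, 0.074, 1.606, -0.034, 1.111, -0.067], TCP at [674.962, -0.018, 205.467] pointing down, gripper open.
Joint ranges: [-2.85, 2.85], [-0.5, 2.14], [-1.23, 1.37], [0.21, 2.46], [-1.02, 4.16], [0.16, 2.05], [-2.73, 2.73]. Speed limits (rad/s): [1.89, 1.89, 2.39, 2.39, 3.01, 3.01, 3.01].

## Interface

Orientations are given as a rotation vector (axis times angle).
In Python, from cell import move_pose, movel, movej, gripper_to, pause, ik, get_obs, camera, camera_model, PlanningError, hand_in gives the robot as it stands. Calls block until the motion is done:
- move_pose(position, orientation): joint-space move of the TCP to a pose.
- movel(position, rot=None, feed=150): straight line of the TCP; rot=None keeps the orientation; feed is the mean speed in mm/s.
- movej(angles): joint-space move.
- gripper_to(opening): finger opening in mm; the grip force is fixed at half the most; returns when the fingers have stopped.
- pause(seconds).
- ik(position, orientation): joint angles nearest the present ones, or None.
- get_obs(): the state.
- camera(name): name is "scene" or "side" or "wrist"; returns (picture, depth): 420x560x3 uint8, red, green, blue; 420x560 float32, mm along the optical axis (not along the pixel's ray), 0 where there is no reading.
- camera_model(name): a dict with "fovy" (degrees; the focal length in pixels is half the picture's height over the tangent of half this angle, whatever the lens; pixels are square), "cx", "cy" (the principal point, pixels), "R" (3x3) and "t" (3): a world point X has camera coordinates R X + t. Camera axes: x right, y down, z forward; pixel columns grow to the right and rows downward; lengths in mm; the calibration is good to about 2 mm. A picture is of the moment at which its call begins: read the wrist's pose just before it. camera_model takes no time and is no camera call; for the wrist camera it gives the pose at the moment of the call.
A pose or a line that the arm cannot do raises PlanningError and nothing moves.
- hand_in(): hands the job in; it is judged then, once.
The state is a dict: "time_s": time; "q": joint angles; "qd": joint speeds; "tau": joint torques, N m; "ee_pos": TCP position; "ee_rot": TCP orientation; "contact_force": force on the tool from outside, world axes, zero at the start; "torque": the same for the moment, N m; "width": finger opening in mm; "finger_force": force on a finger pad.
Only numpy, scipy, OpenCV 4.12 (cv2) and the standard library are available. Lean on these libraries where they do the work, as an engineer would, in place of code of your own. Each camera call takes 0.05 s, during which the arm holds its last target. There are 200 camera calls.

## Task

Get the small dust hood ready for work: push its sloping window up from beneath the projecting lip, without pinching the lip or pressing hard on the window's face, until the lip is level with the pointer clamped on the frame, and let go of it there. Only then press the button on the grey switch box all the way down and let it come back up. Nothing is to be picked up, and the jar, dish, wax, calliper and pumice on the table stay where they are.

Things in the scene. Friction and masses are not known exactly. Their poses are not given: they have to be found in the camera images.
- hood: Grey benchtop dust hood, fixed: 200 deep x 280 wide x 215 mm high (jambs to 255). Origin: centre of its underside, on the table. Frame: x from its front to its back, y to its left seen from the front, z up. Its front faces -x and leans back 40 degrees, foot at x = -100 mm: up the slope is (0.643, 0, 0.766), outward (-0.766, 0, 0.643). Closed sill panel below the window, fixed panel above.
- sash (a joint): Travel of the window up the slope in m: 0 shut, 0.135 fully open. The window (222 x 100 mm, clear pane in an aluminium frame) is balanced by a counterweight on the hood's left side and stays where it is left; moving it takes about 2.5 N plus 10 N per m/s. A black rubber strip (14 x 206 x 4 mm) lies on top of the lip next to the window; fingers on strip and lip at once count as pinching.
- lip_edge (a point): Middle of the lower outer edge of the lip; moves with the window. The lip is an aluminium shelf, 210 mm wide along hood y, 5 mm thick, standing out 28 mm square to the slope at the window's lower edge, free from below and in front. Below it the sill panel lies 12 mm farther in than the window. Axes: z up the slope, -x outward from it, y to the hood's left.
- lip_end (a point): Outer corner of the lip's right-hand end (beside the pointer), at mid-thickness: 2.5 mm up the slope and 105 mm to the right of lip_edge. Same axes. This point has to come level with the pointer tip.
- pointer_tip (a point): Tip of the steel pointer: a clamp (34 x 16 mm) with thumbscrew on the right-hand jamb, with a 13 mm cone pointing left at the lip's end. Same axes as lip_edge. At the mark, lip_end and pointer_tip have the same position along z (the slope). The pointer is clamped fast and does not stop the window; at the start it is 35 to 120 mm up the slope from the lip.
- pod: Grey switch box, 70 x 90 x 38 mm, fixed on the table, with a round steel push button on its top. Origin: centre of its underside. It stands at the front left or the front right of the table, in exchange with the flux jar.
- switch_top (a point): Centre of the button's top face, 28 mm across; the button is pressed straight down.
- switch (a joint): Button travel in m: 0 up, 0.006 fully down. A spring returns it; fully down takes 5 N. Counts as pressed above 0.004.
- flux_jar: White lidded porcelain flux pot, 53 mm across, 59 mm high, loose. Origin: centre of its underside.
- ring_dish: Shallow dish with ring blanks, 61 mm across, 14 mm high, loose. Origin: centre of its underside.
- wax_block: Half-carved wax block, 34 x 62 x 22 mm, loose. Origin: centre of its underside.
- vernier: Small vernier calliper, 58 x 150 x 10 mm, lying loose. Origin: centre of its underside.
- pumice: Grey pumice block, 42 x 60 x 27 mm, loose, at the right edge of the table. Origin: centre of its underside.

How it is judged:
By the outcome, as a careful person would: the job done as asked, in the order asked, and still so for the second after the job is handed in, with the robot touching nothing.
It also fails if it takes over 45 s, if anything falls off the work surface, if the arm or the gripper's body presses on something with over 40 N, if the wrist force passes 120 N, or if a joint passes its speed limit or range.

## Working session

There is one attempt and no reset: what is moved stays moved. The work goes in short steps, each a Python script; the robot and the scene stay as the last script left them, time stands still between calls to the robot, and variables do not carry over. Pictures are saved under pics/ and viewed, at most 11 in all, crops included, and the job is handed in when it is done.

```bash
mkdir -p pics; ls
python3 - <<'E'
from cell import *
import cv2,numpy as np
for n in("scene","side","wrist"):
    m=camera_model(n);p,d=camera(n);print(n,m)
    cv2.imwrite(f"pics/{n}0.png",p[:,:,::-1]);np.savez(f"{n}0.npz",p=p,d=d,**m)
print(get_obs())
E
```

```text
pics
scene {'fovy': 43.75075144341704, 'cx': 281.8894155375101, 'cy': 202.6124816430083, 'R': array([[ 0.65262406, -0.75757466,  0.01274594],
       [-0.45165768, -0.4024839 , -0.79624874],
       [ 0.6083479 ,  0.51389429, -0.60483509]]), 't': array([-343.08470964,  274.38359828, 1020.54603141])}
side {'fovy': 51.58432071975325, 'cx': 273.66339049035145, 'cy': 205.81568472101623, 'R': array([[ 0.81921327, -0.57321914,  0.01759083],
       [-0.36235533, -0.54114588, -0.75885424],
       [ 0.44450898,  0.61528933, -0.65102289]]), 't': array([-428.96308002,  217.84836816,  835.53264315])}
wrist {'fovy': 58.69225824151763, 'cx': 274.96563677864776, 'cy': 211.64778672056883, 'R': array([[ 9.99998743e-01, -6.58967378e-05, -1.58442572e-03],
       [ 3.70503890e-04, -9.61774812e-01,  2.73841330e-01],
       [-1.54190600e-03, -2.73841572e-01, -9.61773578e-01]]), 't': array([-674.89688753,  -28.49592096,  392.40566498])}
{'time_s': 0.15, 'q': array([-0.14951415,  0.42657774,  0.07385528,  1.60641553, -0.03408213,
        1.11080426, -0.06708524]), 'qd': array([-5.16039023e-04, -2.66778303e-03,  1.45833835e-03,  1.84896636e-05,
        1.48069023e-03, -3.60880208e-04, -1.48547566e-03]), 'tau': array([ 3.71428541e-03, -9.36296225e+01,  3.66915867e+00, -4.54431260e+01,
       -4.87569754e-02,  1.79132586e-02,  2.30669798e-05]), 'ee_pos': array([ 6.74681323e+02, -1.71799587e-02,  2.04963159e+02]), 'ee_rot': array([-2.22099926e+00, -2.22101491e+00,  1.13003379e-03]), 'contact_force': array([0.20163896, 0.52904227, 0.66935881]), 'torque': array([-0.05796976,  0.01359693, -0.01188745]), 'finger_force': 0.0, 'width': 93.73432289107102}
```

View pics/scene0.png

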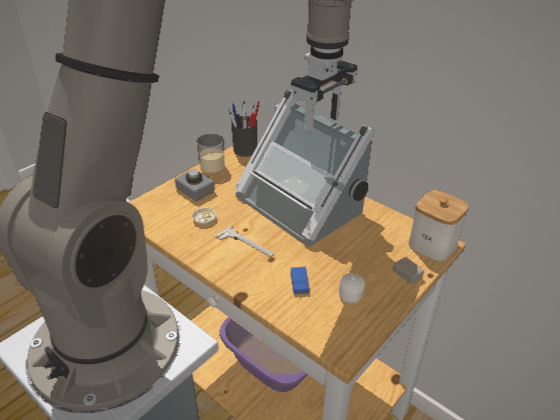

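View pics/side0.png

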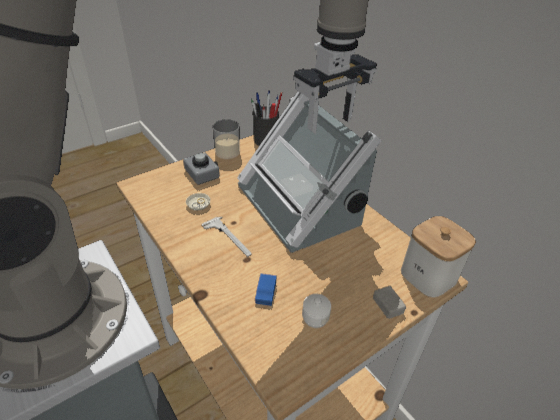

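View pics/wrist0.png

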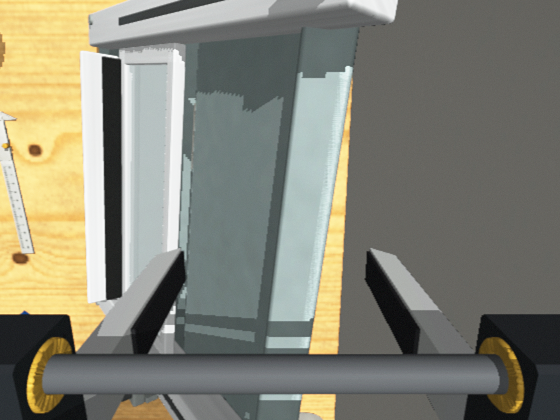

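```bash
cat > h.py <<'E'
import numpy as np,cv2
def load(n): return dict(np.load(n+".npz"))
def K(m): return 210/np.tan(np.radians(float(m["fovy"]))/2)
def cloud(m):
    f=K(m);v,u=np.mgrid[:420,:560];d=m["d"]
    C=np.stack([(u-m["cx"])/f*d,(v-m["cy"])/f*d,d],-1)
    return (C-m["t"])@m["R"]
def proj(m,X):
    c=np.atleast_2d(X)@m["R"].T+m["t"];f=K(m)
    return np.c_[f*c[:,0]/c[:,2]+m["cx"],f*c[:,1]/c[:,2]+m["cy"]]
def ray(m,px):
    f=K(m);d=np.array([(px[0]-m["cx"])/f,(px[1]-m["cy"])/f,1])@m["R"]
    return -m["R"].T@m["t"],d/np.linalg.norm(d)
def tri(ms,pxs):
    A=np.zeros((3,3));b=np.zeros(3);rs=[ray(m,p) for m,p in zip(ms,pxs)]
    for c,d in rs:
        P=np.eye(3)-np.outer(d,d);A+=P;b+=P@c
    X=np.linalg.solve(A,b);return X,[np.linalg.norm((np.eye(3)-np.outer(d,d))@(X-c)) for c,d in rs]
E
python3 - <<'E'
from h import *
s=load("scene0");d=load("side0")
a=cv2.resize(s["p"][75:250,220:390],None,fx=3.4,fy=3.4,interpolation=2)[:,:,::-1][:590]
cv2.imwrite("pics/sc.png",a)
for n,m,px in(("scene",s,[(194,177),(352,288),(205,216),(299,280),(408,268),(250,245),(240,190),(318,236),(372,130),(277,95),(368,190)]),("side",d,[(200,160),(318,308),(198,203),(266,289),(389,301),(240,188),(300,244),(374,145)])):
    C=cloud(m)
    for p in px: print(n,p,C[p[1],p[0]].round(),s["d"].shape if 0 else "")
b=cv2.resize(d["p"][90:265,225:395],None,fx=3.4,fy=3.4,interpolation=2)[:,:,::-1][:590]
cv2.imwrite("pics/sd.png",b)
E
```

```text
scene (194, 177) [450. 244.  52.] 
scene (352, 288) [ 404. -297.   43.] 
scene (205, 216) [396. 147.   3.] 
scene (299, 280) [ 366. -186.   20.] 
scene (408, 268) [ 552. -347.   24.] 
scene (250, 245) [391. -15.   3.] 
scene (240, 190) [510. 133.  29.] 
scene (318, 236) [ 518. -122.   11.] 
scene (372, 130) [ 674. -143.  245.] 
scene (277, 95) [781. 241. 172.] 
scene (368, 190) [779. -97.  -4.] 
side (200, 160) [454. 241.  58.] 
side (318, 308) [ 416. -296.   50.] 
side (198, 203) [392. 144.   6.] 
side (266, 289) [ 372. -189.   26.] 
side (389, 301) [ 553. -350.   28.] 
side (240, 188) [514. 141.   3.] 
side (300, 244) [ 510. -122.   17.] 
side (374, 145) [ 673. -141.  232.]
```

View pics/sd.png

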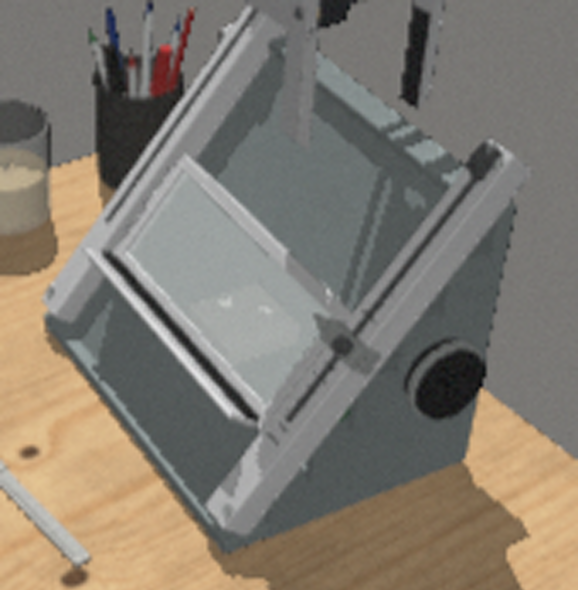

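```bash
cat >> h.py <<'E'
from scipy.spatial.transform import Rotation as Rn
def toolrot(yaw,pitch):  # tool z forward and down by pitch(deg) below horizontal; tool y = -hood y
    p=np.radians(pitch);z=np.array([np.cos(p),0,-np.sin(p)]);y=np.array([0,-1.,0]);x=np.cross(y,z)
    return (Rn.from_euler("z",yaw)*Rn.from_matrix(np.c_[x,y,z])).as_rotvec()
E
python3 - <<'E'
from h import *
from cell import *
U=np.array([.643,0,.766]);N=np.array([-.766,0,.643]);F=np.array([513,5,0])
for pitch in(40,50,60):
  for s,o in((110,130),(110,100),(60,15),(110,15),(160,15),(200,15)):
    q=ik(list(F+s*U+o*N),list(toolrot(.03,pitch)));print(pitch,s,o,None if q is None else np.round(q,2))
s=load("side0");w=load("wrist0")
for m,pxs in((s,[(252,164),(253,166),(294,211),(295,213),(270,185),(319,184)]),(w,[(86,60),(90,295),(98,100),(110,100),(130,60),(178,60),(98,280),(110,280)])):
  C=cloud(m)
  for p in pxs:print(p,C[p[1],p[0]].round(1))
E
```

```text
40 110 130 None
40 110 100 None
40 60 15 None
40 110 15 None
40 160 15 None
40 200 15 [ 0.75  0.33 -1.01  2.4   2.36  0.48  2.39]
50 110 130 None
50 110 100 None
50 60 15 None
50 110 15 None
50 160 15 [ 0.11  0.2  -0.3   2.38  2.28  0.19  2.34]
50 200 15 None
60 110 130 [ 0.11 -0.08 -0.3   2.44  0.24  0.26 -1.96]
60 110 100 [ 0.01  0.   -0.2   2.43  0.41  0.21 -2.11]
60 60 15 [ 0.09  0.27 -0.29  2.43  2.02  0.17  2.58]
60 110 15 None
60 160 15 [-0.9   0.25  0.86  2.3  -0.83  0.21 -0.87]
60 200 15 [-0.51  0.18  0.4   2.21 -0.09  0.25 -1.59]
(252, 164) [532.8 109.9  91.3]
(253, 166) [531.6 103.5  89.5]
(294, 211) [516.5 -85.7  86.5]
(295, 213) [517.7 -88.   81.7]
(270, 185) [520.8  13.7  92.7]
(319, 184) [ 567.2 -101.9  150.2]
(86, 60) [534.3 112.5  85.8]
(90, 295) [511.8 -80.9  87.6]
(98, 100) [537.6  84.   81.6]
(110, 100) [546.2  84.   80. ]
(130, 60) [568.3 112.1  89.1]
(178, 60) [616.5 106.4 141.9]
(98, 280) [518.6 -68.5  83.5]
(110, 280) [527.3 -70.4  79.5]
```

Run:
```python
from h import *
from cell import *
yaw=-.113;Rz=Rn.from_euler("z",yaw);U=Rz.apply([.643,0,.766]);Y=Rz.apply([0,1,0])
E=np.array([521,0,83.])
def ok(R,tcp):
    q=ik(list(tcp),list(R.as_rotvec()));return q is not None
for flip in(0,1,2):
 for pitch in(60,65,70,75,80):
  for dy in(-60,0,60):
   R=Rn.from_rotvec(toolrot(yaw,pitch))
   x=R.apply([1,0,0]);z=R.apply([0,0,1])
   Rt=R*Rn.from_euler("z",[0,180,90][flip],degrees=True)
   print(flip,pitch,dy,["%d"%ok(Rt,E+dy*Y+s*U-9*x+15*z-b*x) for b in(15,0) for s in(0,20,40,60,80,100,120)])
```

```text
0 60 -60 ['0', '0', '0', '0', '1', '1', '1', '0', '0', '0', '1', '1', '1', '1']
0 60 0 ['0', '0', '0', '0', '1', '1', '1', '0', '0', '0', '1', '1', '1', '1']
0 60 60 ['1', '0', '0', '0', '1', '1', '1', '1', '0', '0', '1', '1', '1', '1']
0 65 -60 ['0', '1', '1', '1', '1', '1', '1', '1', '1', '1', '1', '1', '1', '1']
0 65 0 ['0', '1', '1', '1', '1', '1', '1', '0', '1', '1', '1', '1', '1', '1']
0 65 60 ['0', '1', '1', '1', '1', '1', '1', '0', '1', '1', '1', '1', '1', '1']
0 70 -60 ['1', '1', '1', '1', '1', '1', '1', '1', '1', '1', '1', '1', '1', '1']
0 70 0 ['1', '1', '1', '1', '1', '1', '1', '1', '1', '1', '1', '1', '1', '1']
0 70 60 ['1', '1', '1', '1', '1', '1', '1', '1', '1', '1', '1', '1', '1', '1']
0 75 -60 ['1', '1', '1', '1', '1', '1', '1', '1', '1', '1', '1', '1', '1', '1']
0 75 0 ['1', '1', '1', '1', '1', '1', '1', '1', '1', '1', '1', '1', '1', '1']
0 75 60 ['1', '1', '1', '1', '1', '1', '1', '1', '1', '1', '1', '1', '1', '1']
0 80 -60 ['1', '1', '1', '1', '1', '1', '1', '1', '1', '1', '1', '1', '1', '1']
0 80 0 ['1', '1', '1', '1', '1', '1', '1', '1', '1', '1', '1', '1', '1',
[... 1754 characters left out ...]
'1', '1', '1', '1', '1', '1', '1', '1', '1', '1', '1', '1', '1', '1']
2 70 0 ['1', '1', '1', '1', '1', '1', '1', '1', '1', '1', '1', '1', '1', '1']
2 70 60 ['1', '1', '1', '1', '1', '1', '1', '1', '1', '1', '1', '1', '1', '1']
2 75 -60 ['1', '1', '1', '1', '1', '1', '1', '1', '1', '1', '1', '1', '1', '1']
2 75 0 ['1', '1', '1', '1', '1', '1', '1', '1', '1', '1', '1', '1', '1', '1']
2 75 60 ['1', '1', '1', '1', '1', '1', '1', '1', '1', '1', '1', '1', '1', '1']
2 80 -60 ['1', '1', '1', '1', '1', '1', '1', '1', '1', '1', '1', '1', '1', '1']
2 80 0 ['1', '1', '1', '1', '1', '1', '1', '1', '1', '1', '1', '1', '1', '1']
2 80 60 ['1', '1', '1', '1', '1', '1', '1', '1', '1', '1', '1', '1', '1', '1']
```

```bash
cat > p.py <<'E'
from h import *
from cell import *
yaw=-.113
def axes(yaw):
    Rz=Rn.from_euler("z",yaw);return Rz.apply([.643,0,.766]),Rz.apply([0,1,0]),Rz.apply([-.766,0,.643])
def snap(name,tag):
    m=camera_model(name);p,d=camera(name)
    cv2.imwrite(f"pics/{tag}.png",p[:,:,::-1]);np.savez(f"{tag}.npz",p=p,d=d,**m)
E
python3 - <<'E'
from p import *
U,Y,N=axes(yaw);E=np.array([521,0,83.])
R=list(toolrot(yaw,70))
movel([600,0,290],feed=300)
gripper_to(0)
A=E-30*Y+60*U+60*N
move_pose(list(A),R);snap("wrist","w1")
movel(list(A-60*Y+20*N),feed=250);snap("wrist","w2")
o=get_obs();print(o["time_s"],o["ee_pos"],o["width"])
E
```

```text
4.275 [488.62132278 -86.80957923 180.62053377] 0.45231672211275414
```

View pics/w1.png

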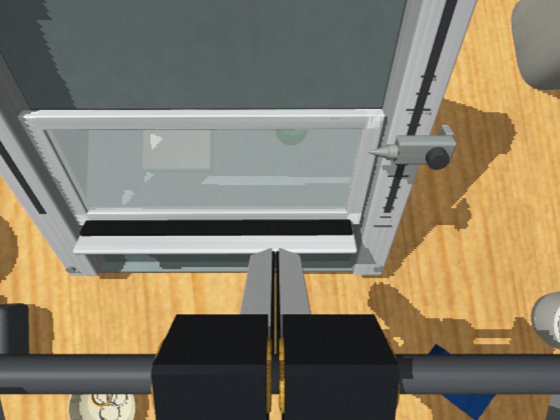

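View pics/w2.png

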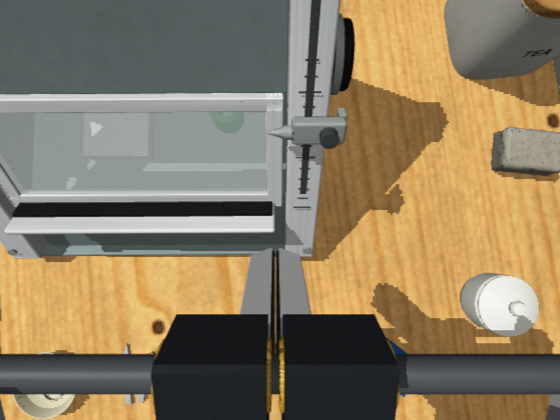

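Run:
```python
from p import *
w1=load("w1");w2=load("w2")
C1=cloud(w1);C2=cloud(w2)
print("tip",tri([w1,w2],[(369,152.5),(266,132)]));print("corner",tri([w1,w2],[(356,252),(273,232)]), "topcorner",tri([w1,w2],[(353,235),(272,217.5)]))
print("left corner w1",C1[250,78],C1[250,350], C1[228,84],C1[228,350])
for r in range(214,256,2): print(r,w1["p"][r,330].tolist(),C1[r,330].round(1))
for c in(368,370,372,376,380,386):print(c,C1[152,c].round(1))
# window frame plane
pts=np.concatenate([C1[112:120,120:350].reshape(-1,3),C1[214:216,120:350].reshape(-1,3)])
c=pts.mean(0);n=np.linalg.svd(pts-c,full_matrices=False)[2][2];print("plane",n,c)
np.set_printoptions(suppress=True,precision=1)
for nm,w in(("w1",w1),("w2",w2)):
    p=w["p"]; print(p[146:160,360:376].sum(2) if nm=="w1" else p[126:140,258:274].sum(2))
```

```text
tip (array([569.15014857, -90.96239621, 147.0901018 ]), [np.float64(0.2586685662241656), np.float64(0.2586685662241891)])
corner (array([508.16665933, -88.16836707,  88.06972735]), [np.float64(0.31799173836723704), np.float64(0.31799173836743627)]) topcorner (array([520.2221544 , -88.80762303,  81.33714258]), [np.float64(0.791701452601139), np.float64(0.7917014526011644)])
left corner w1 [532.78417022 114.70797676  87.48530995] [510.368076   -84.231605    87.32436631] [549.12667895 113.22041366  79.31122722] [526.46526485 -87.70627246  80.25618245]
214 [172, 173, 173] [538.9 -74.4  77.4]
216 [165, 167, 167] [537.4 -74.6  74.7]
218 [170, 173, 172] [535.9 -74.5  74.1]
220 [29, 29, 28] [534.3 -74.   75.8]
222 [24, 25, 25] [532.8 -73.7  76.8]
224 [25, 25, 24] [531.3 -73.6  76.4]
226 [26, 27, 26] [529.7 -72.9  79.8]
228 [27, 27, 24] [525.1 -30.3 363.7]
230 [27, 28, 27] [526.6 -72.2  82. ]
232 [30, 30, 27] [525.2 -71.9  82.5]
234 [39, 38, 38] [523.7 -71.9  81.4]
236 [214, 215, 216] [522.2 -71.8  80.7]
238 [214, 216, 215] [520.7 -71.4  82.2]
240 [221, 222, 222] [519.2 -71.2  82.6]
242 [212,
[... 1677 characters left out ...]
 509 507 503 495 493 474 455]
 [450 441 448 448 452 450 448 471 491 497 499 473 453 457 476 483]
 [450 447 448 447 449 446 447 469 451 459 477 484 487 516 540 546]
 [452 444 446 443 452 453 442 474 514 547 531 529 531 537 541 534]
 [451 454 453 448 452 455 452 462 438 402 399 410 416 446 446 443]
 [449 445 454 445 445 441 446 463 474 473 447 411 365 312 310 318]
 [447 441 456 448 442 448 456 466 493 499 495 492 474 454 414 342]
 [449 451 448 456 449 446 454 463 490 504 504 509 505 494 488 469]
 [449 449 452 450 448 448 448 461 488 504 501 505 499 498 496 493]
 [447 452 452 448 449 448 448 446 474 508 501 500 504 492 489 485]
 [449 455 446 447 446 446 444 437 475 510 501 512 498 499 493 488]]
```

```bash
cat >> p.py <<'E'
yaw=-.112
U,Y,N=axes(yaw);E0=np.array([520.2,16.3,86.])
RT=Rn.from_rotvec(toolrot(yaw,65))*Rn.from_euler("z",180,degrees=True);RV=list(RT.as_rotvec())
TX=-RT.apply([1,0,0]);TZ=RT.apply([0,0,1])
def T(s,out=0): return list(E0+s*U+out*N-9*TX+15*TZ)
def st(): 
    o=get_obs();F=o["contact_force"];print("t%.2f"%o["time_s"],"s%.1f"%((o["ee_pos"]-np.array(T(0)))@U),"Fu%.1f Fn%.1f Fy%.1f"%(F@U,F@N,F@Y))
E
python3 - <<'E'
from p import *
for a in((-20,55),(-20,20),(-20,0),(0,0),(70,0),(85,0)): 
    q=ik(T(*a),RV);print(a,np.round(T(*a),0),None if q is None else q.round(2))
try:
    move_pose(T(-20,55),RV);st()
    movel(T(-20,0),feed=120);st()
    snap("wrist","w3")
except PlanningError as e: print(e)
E
```

```text
(-20, 55) [464.  23.  89.] None
(-20, 20) [490.  20.  66.] [ 0.65  0.32 -1.03  2.42  1.31  0.46 -0.03]
(-20, 0) [506.  18.  53.] [ 0.64  0.39 -1.03  2.4   1.4   0.5  -0.09]
(0, 0) [518.  17.  69.] [ 0.66  0.36 -1.03  2.36  1.29  0.49  0.03]
(70, 0) [563.  11. 122.] [ 0.69  0.3  -1.02  2.24  0.95  0.51  0.41]
(85, 0) [573.  10. 134.] [ 0.7   0.29 -1.02  2.21  0.9   0.52  0.47]
the arm cannot take that pose within its joint ranges
```

Run:
```python
from p import *
import itertools
B=np.array(T(-20,22))
for x,z in itertools.product((470,480,490),(100,140,180)):
    q=ik([x,20,z],RV);print(x,z,None if q is None else q.round(2))
q=ik(list(B),RV);print(q)
try:
    for v in([480,20,180],[490,20,180],[490,20,140]):
        if ik(v,RV) is not None: move_pose(v,RV);print("via",v);break
    st()
    movel(list(B),feed=120);st()
    movel(T(-20,0),feed=80);st()
    snap("wrist","w3")
except PlanningError as e: print(e)
```

```text
470 100 None
470 140 [-0.76 -0.06  0.43  2.46  0.56  0.39  0.65]
470 180 [-1.33 -0.32  0.88  2.43  0.79  0.68  0.45]
480 100 [ 0.68  0.18 -1.02  2.41  1.    0.39  0.26]
480 140 [-1.11 -0.08  0.79  2.46  0.62  0.4   0.62]
480 180 [-1.29 -0.27  0.88  2.41  0.74  0.63  0.52]
490 100 [ 0.68  0.2  -1.02  2.4   1.02  0.41  0.25]
490 140 [ 0.73  0.08 -1.04  2.36  0.63  0.4   0.63]
490 180 [-1.49 -0.36  1.03  2.4   0.87  0.72  0.42]
[ 0.64964193  0.30866737 -1.03009821  2.42207528  1.30128678  0.452178
 -0.02387436]
via [480, 20, 180]
t6.28 s60.6 Fu-0.3 Fn0.6 Fy0.0
the arm cannot follow that straight line within its joint ranges
```

Run:
```python
from p import *
B=T(-20,22)
try:
    Rd=list((Rn.from_rotvec(toolrot(yaw,85))*Rn.from_euler("z",180,degrees=True)).as_rotvec())
    move_pose([490,20,290],Rd);print(get_obs()["q"].round(2))
    q=ik([490,20,140],RV);print(q.round(2))
    movej([0.73,.08,-1.04,2.36,.63,.4,.63]);print(get_obs()["ee_pos"]);st()
    move_pose([490,20,140],RV);print(get_obs()["q"].round(2))
    movel(B,feed=120);st()
    movel(T(-20,0),feed=80);st()
    snap("wrist","w3")
except PlanningError as e: print(e)
```

```text
[-1.47 -0.21  1.16  2.    0.25  1.15  1.06]
[-1.2  -0.06  0.9   2.44  0.59  0.39  0.66]
[489.41162148  25.42154307 140.3350356 ]
t9.94 s35.8 Fu0.2 Fn0.5 Fy0.3
[ 0.73  0.08 -1.03  2.36  0.63  0.4   0.63]
t10.95 s-19.8 Fu-0.7 Fn0.2 Fy-0.1
t11.38 s-19.8 Fu0.3 Fn0.7 Fy0.3
```

View pics/w3.png

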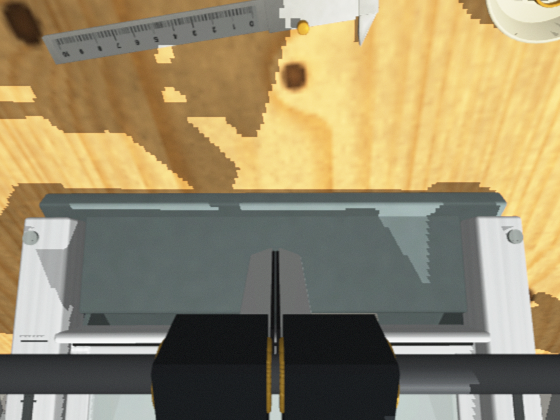

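Run:
```python
from p import *
for s in(-10,-4,0,4,8,15,30,50,66):
    movel(T(s),feed=30);st()
snap("scene","s4");snap("side","d4")
a,b=load("s4")["p"],load("d4")["p"]
c=np.hstack([cv2.resize(a[100:250,260:380],None,fx=3.2,fy=3.2,interpolation=2),cv2.resize(b[110:260,270:390],None,fx=3.2,fy=3.2,interpolation=2)])
cv2.imwrite("pics/c4.png",c[:,:,::-1])
```

```text
t11.91 s-9.9 Fu0.2 Fn-0.4 Fy-0.4
t12.26 s-4.0 Fu-0.1 Fn0.6 Fy-0.2
t12.54 s-0.2 Fu-0.6 Fn1.6 Fy-0.4
t12.82 s4.0 Fu-1.0 Fn2.1 Fy-1.0
t13.11 s8.1 Fu-0.0 Fn1.4 Fy-0.3
t13.49 s15.3 Fu0.9 Fn-0.5 Fy-0.2
t14.14 s30.3 Fu-0.2 Fn0.0 Fy0.3
t14.96 s50.4 Fu0.8 Fn-0.9 Fy-0.3
t15.64 s66.5 Fu1.1 Fn-0.3 Fy-0.1
```

View pics/c4.png

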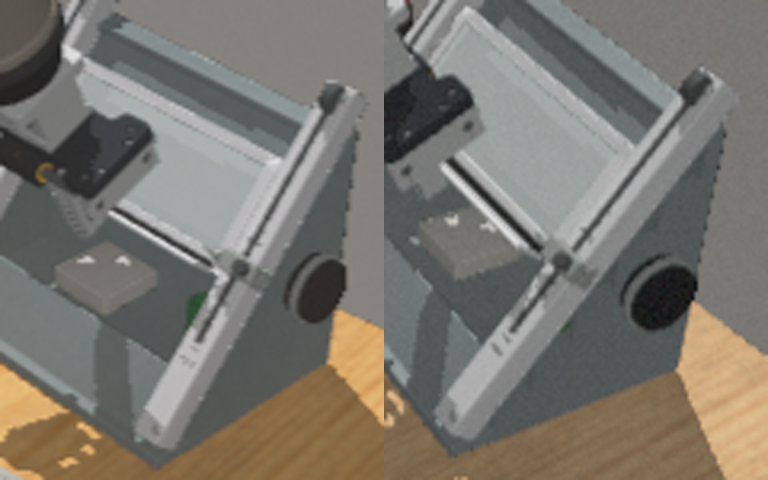

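```bash
cat >> p.py <<'E'
P0=70
RT0=Rn.from_rotvec(toolrot(yaw,P0));RV0=list(RT0.as_rotvec());TX0=RT0.apply([1,0,0]);TZ0=RT0.apply([0,0,1])
def T0(s,out=0,dy=0): return list(E0+s*U+out*N+dy*Y-9*TX0+15*TZ0)
def st0():
    o=get_obs();F=o["contact_force"];print("t%.2f"%o["time_s"],"s%.1f"%((o["ee_pos"]-np.array(T0(0)))@U),"Fu%.1f Fn%.1f Fy%.1f"%(F@U,F@N,F@Y))
E
python3 - <<'E'
from p import *
movel(T(60),feed=60)
for o in(70,60,50,40):
    try: movel(T(60,o),feed=250);print("out",o);break
    except PlanningError: pass
st()
q=ik(T0(60,55),RV0);print(q)
move_pose(T0(60,55),RV0);st0();snap("wrist","w5")
print(get_obs()["q"].round(2),ik(T0(50,30),RV0),ik(T0(50,0),RV0),ik(T0(90,0),RV0))
E
```

```text
out 70
t16.59 s60.7 Fu0.4 Fn-0.0 Fy-0.1
[-1.27868886  0.04588342  1.09570117  2.32722793  0.13733763  0.46314256
 -1.98579212]
t19.53 s60.0 Fu-0.1 Fn-0.3 Fy-0.3
[-1.28  0.05  1.1   2.33  0.14  0.46 -1.99] [-1.16236856  0.18264823  1.04305832  2.32473531 -0.17873054  0.39014695
 -1.68244881] [-1.08960687  0.31756205  1.03487705  2.29593934 -0.53867414  0.37986163
 -1.33461908] [-1.11942818  0.31869951  1.10154777  2.22111168 -0.49233502  0.46792846
 -1.3633583 ]
```

View pics/w5.png

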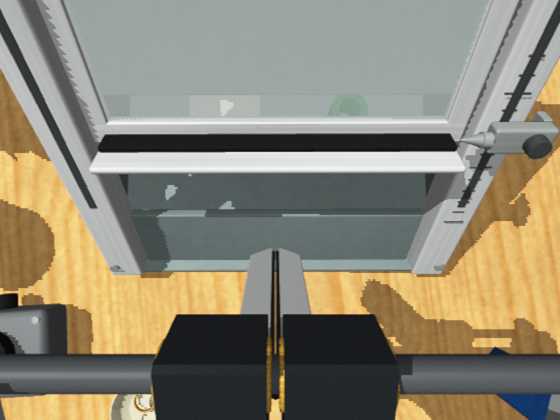

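Run:
```python
from p import *
np.set_printoptions(linewidth=200)
w1,w2,w5=load("w1"),load("w2"),load("w5");g=lambda w:w["p"].mean(2).astype(int)
print(g(w5)[134:148,454:472]);print("lip");print(g(w5)[150:178,[452,456,458,460,462,464,466,468]].T)
print("w1");print(g(w1)[232:258,[345,350,353,355,357]].T);print("w2");print(g(w2)[212:238,[262,266,269,271,273,275]].T)
X,r=tri([w1,w2,w5],[(368,151.7),(265.5,131.7),(459.5,141)]);print("tip",X,r,"u,n,y",X@U,X@N,X@Y)
C=cloud(w5)
for rr in range(150,176,2):
    q=np.median(C[rr,300:450]@np.c_[U,N],0);print(rr,g(w5)[rr,400],q.round(1))
C=cloud(w1)
for rr in range(236,254,2):
    q=np.median(C[rr,280:345]@np.c_[U,N],0);print(rr,q.round(1))
```

```text
[[177 175 177 176 176 177 176 167 125  86  87 127 150 151 149 151 153 154]
 [175 174 173 173 172 176 176 146 101  89 118 144 150 150 150 150 150 147]
 [173 171 172 172 172 171 165 127  93 118 140 150 151 149 147 146 146 146]
 [173 172 173 170 173 176 151 107 116 143 150 148 144 151 164 170 171 168]
 [173 175 175 175 174 169 139 110 132 157 168 172 169 172 177 181 183 185]
 [154 179 178 179 178 160 156 174 185 192 194 193 189 188 188 186 186 188]
 [141 184 188 187 184 150 126 145 159 168 166 168 166 165 170 173 171 174]
 [ 70 107 114 113 112  99  90 102 109 108 116 124 130 140 151 160 158 156]
 [ 31  65  84  87  84  87 118 137 142 129 121 111  96  99 106 110 113 121]
 [ 27  46  72  84  87 116 143 151 152 148 147 142 130 121 107  87  90 101]
 [ 27  31  56  78  88 124 150 149 149 150 151 150 150 151 160 158 153 131]
 [ 25  31  42  71  87 121 148 152 149 147 148 148 152 160 174 192 197 189]
 [ 30  29  33  64  85 100 130 149 150 150 149 149 153 166 183 197 202 197]
 [ 28  22  25  69 119 139 145 151 148 151 149 151 157 174 191 199 196 193]]
lip
[[ 27 119 220 229 227 226 227 229 227 226 226
[... 2056 characters left out ...]
63]]
tip [569.72476491 -90.74804182 145.16482603] [np.float64(0.15917632938748935), np.float64(0.4511171642889482), np.float64(0.5740766318048467)] u,n,y 481.7556970336258 -348.10307793669693 -26.50361122055423
150 24 [ 471.8 -352.4]
152 223 [ 470.4 -352.4]
154 228 [ 470.4 -350.5]
156 229 [ 470.4 -348.6]
158 229 [ 470.4 -346.9]
160 226 [ 470.4 -345. ]
162 228 [ 470.3 -343.3]
164 228 [ 470.3 -341.5]
166 234 [ 470.1 -340. ]
168 238 [ 469.5 -339. ]
170 229 [ 468.5 -338.4]
172 139 [ 467.  -338.6]
174 83 [ 382.7 -436.8]
236 [ 400.3 -352. ]
238 [ 400.3 -350. ]
240 [ 400.4 -348. ]
242 [ 400.4 -346. ]
244 [ 400.1 -344.3]
246 [ 400.2 -342.4]
248 [ 400.3 -340.4]
250 [ 399.7 -339.1]
252 [ 398.3 -338.3]
```

Run:
```python
from p import *
for nm,cols,rows in(("w5",range(458,486,2),range(130,152)),("w1",range(366,392,2),range(142,164)),("w2",range(264,290,2),range(122,142))):
    w=load(nm);C=cloud(w);print(nm)
    for c in cols:
        q=np.array([[r,*(C[r,c]@np.c_[U,N,Y])] for r in rows]);k=q[(q[:,2]>-354)&(q[:,2]<-330)]
        if len(k): print(c,len(k),"rows",k[0,0],k[-1,0],"u %.1f..%.1f mean %.1f n %.1f y %.1f"%(k[:,1].min(),k[:,1].max(),k[:,1].mean(),k[:,2].mean(),k[:,3].mean()))
```

```text
w5
460 2 rows 139.0 140.0 u 481.3..482.1 mean 481.7 n -348.6 y -26.8
462 3 rows 138.0 141.0 u 480.6..482.9 mean 482.1 n -348.2 y -27.7
464 4 rows 138.0 141.0 u 481.9..482.9 mean 482.3 n -347.8 y -28.5
466 6 rows 137.0 142.0 u 481.2..483.5 mean 482.4 n -347.6 y -29.5
468 7 rows 137.0 143.0 u 480.6..483.6 mean 482.2 n -347.4 y -30.6
470 8 rows 136.0 143.0 u 480.1..484.2 mean 482.4 n -347.5 y -31.6
472 10 rows 135.0 144.0 u 480.0..484.3 mean 482.6 n -347.3 y -32.6
474 11 rows 135.0 145.0 u 480.1..484.5 mean 482.6 n -346.8 y -33.5
476 12 rows 134.0 145.0 u 479.4..485.0 mean 483.0 n -346.7 y -34.3
478 15 rows 133.0 147.0 u 477.3..485.3 mean 482.5 n -347.0 y -35.8
480 16 rows 132.0 147.0 u 479.3..485.3 mean 483.1 n -346.5 y -36.4
482 16 rows 132.0 147.0 u 479.9..485.7 mean 483.3 n -346.4 y -37.4
484 19 rows 132.0 150.0 u 474.6..486.3 mean 482.4 n -346.1 y -38.7
w1
368 2 rows 151.0 152.0 u 481.7..482.1 mean 481.9 n -348.3 y -26.6
370 3 rows 151.0 153.0 u 481.0..482.5 mean 481.7 n -348.1 y -27.8
372 4 rows 150.0 153.0 u 481.4..482.6 mean 482.1 n -348.0 y -28.9
374 6 rows 149.0 154.0 u 480.7.
[... 668 characters left out ...]
..482.3 mean 482.1 n -348.0 y -28.1
270 5 rows 130.0 134.0 u 481.0..483.2 mean 482.3 n -347.7 y -29.3
272 5 rows 130.0 134.0 u 481.6..483.6 mean 482.5 n -347.5 y -30.6
274 7 rows 129.0 135.0 u 480.5..484.1 mean 482.7 n -347.2 y -31.8
276 9 rows 128.0 136.0 u 479.2..484.6 mean 482.7 n -347.2 y -33.1
278 9 rows 128.0 136.0 u 480.2..484.7 mean 482.8 n -346.9 y -34.3
280 11 rows 127.0 137.0 u 479.4..484.9 mean 483.0 n -346.7 y -35.6
282 11 rows 127.0 137.0 u 480.6..485.1 mean 483.2 n -346.3 y -36.8
284 15 rows 125.0 139.0 u 478.5..486.3 mean 483.6 n -345.8 y -38.1
286 15 rows 125.0 139.0 u 478.1..486.3 mean 483.5 n -345.9 y -39.3
288 15 rows 125.0 139.0 u 478.7..486.6 mean 483.7 n -345.7 y -40.6
```

```bash
cat >> p.py <<'E'
def lip(tag):
    snap("wrist",tag);q=cloud(load(tag)).reshape(-1,3)@np.c_[U,N,Y]
    k=q[(q[:,1]>-349)&(q[:,1]<-342)&(q[:,2]>-15)&(q[:,2]<40)&(q[:,0]>462)&(q[:,0]<492)]
    u=np.median(k[:,0]);print("lip top u %.2f n=%d sd %.2f remaining %.2f"%(u,len(k),k[:,0].std(),484.2-u));return 484.2-u
E
python3 - <<'E'
from p import *
lip("t0")
movel(T0(48,25),feed=200);movel(T0(48,0),feed=100);st0();lip("t1")
movel(T0(65),feed=60);st0();lip("t2")
movel(T0(72),feed=30);st0();lip("t3")
E
```

```text
lip top u 470.39 n=759 sd 0.40 remaining 13.81
t20.51 s48.2 Fu0.1 Fn1.1 Fy-0.4
lip top u 470.42 n=1446 sd 0.46 remaining 13.78
t20.99 s65.6 Fu0.2 Fn0.3 Fy-0.4
lip top u 471.21 n=1330 sd 0.49 remaining 12.99
t21.43 s72.1 Fu-1.0 Fn1.2 Fy0.2
lip top u 475.96 n=1315 sd 0.50 remaining 8.24
```

Run:
```python
from p import *
movel(T0(77.5),feed=25);pause(.1);st0();r=lip("t4")
s=77.5
for i in range(3):
    if r<0.35: break
    s+=min(r,3)-.1;movel(T0(s),feed=15);pause(.1);st0();r=lip(f"t{5+i}")
print(s)
```

```text
t21.94 s77.8 Fu-0.6 Fn1.3 Fy0.7
lip top u 481.64 n=1330 sd 0.51 remaining 2.56
t22.41 s80.0 Fu-2.7 Fn1.2 Fy-0.2
lip top u 483.80 n=1323 sd 0.50 remaining 0.40
t22.81 s80.2 Fu-3.1 Fn1.8 Fy0.2
lip top u 483.81 n=1330 sd 0.49 remaining 0.39
t23.21 s80.5 Fu-3.4 Fn0.6 Fy-0.1
lip top u 484.18 n=1345 sd 0.50 remaining 0.02
80.54761955990816
```

Run:
```python
from p import *
movel(T0(74),feed=40);movel(T0(74,60),feed=200);st0();lip("w6")
w=load("w6")
for n in("scene0","side0"):
    m=load(n);C=cloud(m);k=(abs(C[...,0]-450)<70)&(abs(C[...,1]-244)<80)&(C[...,2]>25)&(C[...,2]<90)
    v,u=np.where(k);z=C[...,2][k];print(n,u.min(),u.max(),v.min(),v.max(),np.histogram(z,bins=range(25,90,5)))
    t=k&(C[...,2]>np.percentile(z,99)-4.5);print(C[t].mean(0),C[t].min(0),C[t].max(0),t.sum())
    tt=k&(abs(C[...,2]-38)<3);print("box",C[tt].mean(0),C[tt].min(0),C[tt].max(0))
a,b=load("scene0")["p"],load("side0")["p"]
c=np.hstack([cv2.resize(a[160:205,165:225],None,fx=6,fy=6,interpolation=0),cv2.resize(b[140:185,175:235],None,fx=6,fy=6,interpolation=0)])
cv2.imwrite("pics/pod.png",c[:,:,::-1])
```

```text
t24.39 s74.2 Fu-0.6 Fn0.6 Fy0.2
lip top u 484.15 n=706 sd 0.39 remaining 0.05
scene0 174 213 169 194 (array([ 57,  94, 255,  40,  54,  43,  38,  16,   0,   0,   0,   0]), array([25, 30, 35, 40, 45, 50, 55, 60, 65, 70, 75, 80, 85]))
[454.43132835 252.58365356  59.25967793] [440.95860735 239.64997589  56.80553433] [468.17220378 269.72932608  62.52999725] 48
box [448.03273634 242.98110449  37.67709495] [417.88595131 206.03022976  35.01649906] [489.88661817 296.06141915  40.91340365]
side0 183 218 152 179 (array([ 58,  57, 118, 238,  28,  70,  16,  51,   3,   0,   0,   0]), array([25, 30, 35, 40, 45, 50, 55, 60, 65, 70, 75, 80, 85]))
[458.20699953 252.25043694  62.75175586] [444.82562349 238.01053153  59.90452167] [470.53736977 266.39233252  65.48136639] 55
box [452.62103352 237.85773664  39.05963371] [423.45110035 205.33614241  35.14647851] [494.80373731 300.5315633   40.99995229]
```

View pics/pod.png

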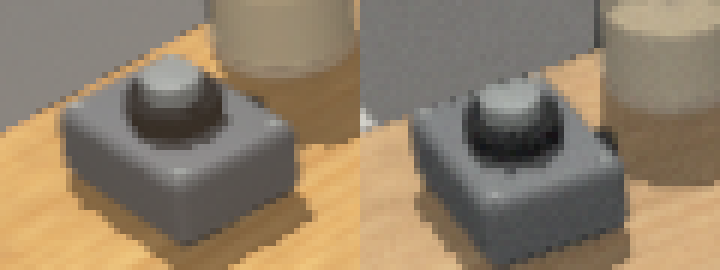

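Run:
```python
from p import *
X,r=tri([load("scene0"),load("side0")],[(193.7,172.2),(199.5,156.3)]);print(X,r)
o=get_obs();p=o["ee_pos"]
for d in([-30,20,90],[-10,20,80],[0,0,60]):
    try: movel(list(p+np.array(d)),feed=250);print(d);break
    except PlanningError: pass
Rd=[-2.2214,-2.2214,0]
move_pose([X[0],X[1]-0,170],Rd)
o=get_obs();print(o["time_s"],o["ee_pos"],o["q"].round(2))
snap("wrist","w7");w=load("w7");C=cloud(w)
k=(abs(C[...,0]-X[0])<70)&(abs(C[...,1]-X[1])<80)&(C[...,2]>40)&(C[...,2]<75)
z=C[...,2][k];print(np.histogram(z,bins=range(40,76,3)))
t=k&(C[...,2]>np.percentile(z,95)-3);print(t.sum(),C[t].mean(0),C[t].min(0),C[t].max(0))
```

```text
[459.39166435 254.74929262  58.52000299] [np.float64(1.1067070569534678), np.float64(1.106707056953487)]
[-30, 20, 90]
27.2917 [459.40240486 254.61357455 170.02866668] [-0.06  0.28 -0.66  1.94  0.21  0.98 -0.82]
(array([ 42,  35, 165, 995,  27,  53, 797,  31,   0,   0,   0]), array([40, 43, 46, 49, 52, 55, 58, 61, 64, 67, 70, 73]))
843 [458.84021591 255.08623444  59.77205695] [445.46516041 241.11458371  57.63914255] [472.15527616 268.0439119   62.01807402]
```

View pics/w7.png

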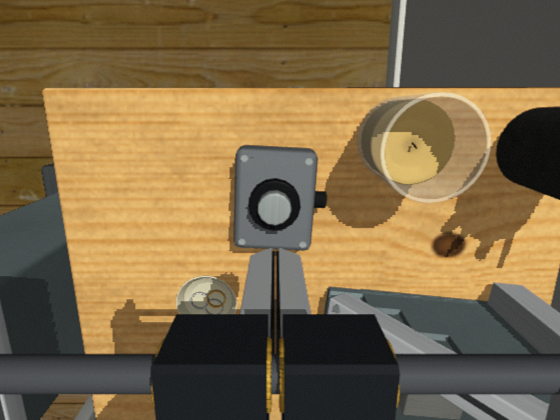

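Run:
```python
from p import *
movel([458.8,254.7,64],feed=120)
f=lambda:(get_obs()["contact_force"][2],get_obs()["ee_pos"][2])
print(f())
for z in(61,59,57,55.5,54.5,54,53.5,53,52.5,52):
    movel([458.8,254.7,z],feed=25);pause(.05);F,zz=f();print(z,round(zz,1),round(F,1))
    if F>9: break
pause(.3);print(f())
movel([458.8,254.7,75],feed=60);movel([458.8,254.7,150],feed=200);pause(.2)
print(f(),get_obs()["time_s"])
snap("wrist","w8");snap("scene","s8");snap("side","d8")
C=cloud(load("w8"));k=(abs(C[...,0]-458.8)<9)&(abs(C[...,1]-254.7)<9)&(C[...,2]<75);print(np.median(C[k][:,2]))
```

```text
(np.float64(1.033027545499738), np.float64(64.62091993457045))
61 61.2 0.1
59 59.1 2.8
57 57.1 3.6
55.5 55.6 3.8
54.5 54.6 5.4
54 54.2 8.8
53.5 54.1 16.7
(np.float64(15.854498652520375), np.float64(54.074783889811776))
(np.float64(0.15762752160992788), np.float64(149.05795475762363)) 32.025
60.00598130594682
```

```bash
python3 -c "
from cell import *
print(hand_in())"
```

```text
the job is handed in; nothing more can be done
None
```

The window was pushed up until the lip end was about 0.05 mm (by the wrist camera) from level with the pointer and let go; then the button was pressed all the way down (16 N) and came back up. The job was handed in at about 32 s with the robot clear of everything.

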